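# Sort the swapped reagent bottles back into their colour-coded holders

### The job

The four reagent bottles have been put back in the wrong holders: move each one to the holder of the same colour as its cap, so that all four finally stand upright on the floors of their own holders. A holder takes only one bottle at a time; the grey holder is free to park a bottle on the way. Set the bottles down rather than dropping them, never tip one over, and leave the brown glass flask where it stands.

Things in the scene. Friction and masses are not known exactly. Their poses are not given: they have to be found in the camera images.
- bottle_red_center (a point): Reagent bottle with a red screw cap and a red band round its white body; loose, closed, round, 80 mm tall, about 0.12 kg. Body 42 mm in diameter from its foot to 56 mm up, then a short shoulder and a cap 34 mm in diameter from 60 to 80 mm. The point is on its axis, half-way up: 40 mm above its foot; z along the axis, up. At the start it stands upright in a coloured holder of a wrong colour.
- bottle_blue_center (a point): Reagent bottle with a blue screw cap and a blue band round its white body; loose, closed, round, 80 mm tall, about 0.12 kg. Body 42 mm in diameter from its foot to 56 mm up, then a short shoulder and a cap 34 mm in diameter from 60 to 80 mm. The point is on its axis, half-way up: 40 mm above its foot; z along the axis, up. At the start it stands upright in a coloured holder of a wrong colour.
- bottle_yellow_center (a point): Reagent bottle with a yellow screw cap and a yellow band round its white body; loose, closed, round, 80 mm tall, about 0.12 kg. Body 42 mm in diameter from its foot to 56 mm up, then a short shoulder and a cap 34 mm in diameter from 60 to 80 mm. The point is on its axis, half-way up: 40 mm above its foot; z along the axis, up. At the start it stands upright in a coloured holder of a wrong colour.
- bottle_green_center (a point): Reagent bottle with a green screw cap and a green band round its white body; loose, closed, round, 80 mm tall, about 0.12 kg. Body 42 mm in diameter from its foot to 56 mm up, then a short shoulder and a cap 34 mm in diameter from 60 to 80 mm. The point is on its axis, half-way up: 40 mm above its foot; z along the axis, up. At the start it stands upright in a coloured holder of a wrong colour.
- holder_red: Red square plastic holder, fixed to the bench, for one bottle: 76 mm square outside, 64 mm square inside, walls 6 mm thick, open on top, rim 18 mm above the bench, floor 4 mm above the bench; its yaw varies. Origin at the centre of its underside, on the bench (z = 0); z up. A bottle standing in it has its centre 44 mm above this origin. A wrong bottle stands in it at the start.
- holder_blue: Blue square plastic holder, fixed to the bench, for one bottle: 76 mm square outside, 64 mm square inside, walls 6 mm thick, open on top, rim 18 mm above the bench, floor 4 mm above the bench; its yaw varies. Origin at the centre of its underside, on the bench (z = 0); z up. A bottle standing in it has its centre 44 mm above this origin. A wrong bottle stands in it at the start.
- holder_yellow: Yellow square plastic holder, fixed to the bench, for one bottle: 76 mm square outside, 64 mm square inside, walls 6 mm thick, open on top, rim 18 mm above the bench, floor 4 mm above the bench; its yaw varies. Origin at the centre of its underside, on the bench (z = 0); z up. A bottle standing in it has its centre 44 mm above this origin. A wrong bottle stands in it at the start.
- holder_green: Green square plastic holder, fixed to the bench, for one bottle: 76 mm square outside, 64 mm square inside, walls 6 mm thick, open on top, rim 18 mm above the bench, floor 4 mm above the bench; its yaw varies. Origin at the centre of its underside, on the bench (z = 0); z up. A bottle standing in it has its centre 44 mm above this origin. A wrong bottle stands in it at the start.
- holder_grey: Grey square plastic holder, fixed to the bench, for one bottle: 76 mm square outside, 64 mm square inside, walls 6 mm thick, open on top, rim 18 mm above the bench, floor 4 mm above the bench; its yaw varies. Origin at the centre of its underside, on the bench (z = 0); z up. A bottle standing in it has its centre 44 mm above this origin. Empty at the start: the spare place.
- flask: Bystander, to be left alone: small stoppered conical flask of brown glass with a black stopper, loose, 56 mm in diameter at the foot, narrowing to 24 mm at the neck, 70 mm tall. Origin at the centre of its underside. A few other low things (none higher than 20 mm) lie among the holders; pipettes (about 30 mm high) lie beyond them, and tip boxes, tube racks and large bottles (70 to 200 mm high) stand along the far edge and the sides of the bench.
There are look-alikes about, which are no part of the job. Several things have the shape of the holder_green; the one meant has the colours described above.

How it is judged:
By the outcome, as a careful person would: the job done as asked, in the order asked, and still so for the second after the job is handed in, with the robot touching nothing.
It also fails if it takes over 128 s, if anything falls off the work surface, if the arm or the gripper's body presses on something with over 40 N, if the wrist force passes 120 N, or if a joint passes its speed limit or range.

### The arm

A 6-joint arm with a two-finger parallel gripper is mounted at the origin on the work surface. World frame = base frame: x ahead of the robot, y to its left, z up, the work surface at z = 0. Lengths are in m, angles in rad, forces in N, time in s.
With the tool pointing down it reaches from about 0.325 to 0.775 m from the base axis. Payload 5.5 kg.
Tool frame: the origin (TCP) lies at the very end of the fingers, on their centre line; the grasp point (between the pads) lies 19 mm behind it (arm.tcp_to_grasp is the distance from the TCP to the grasp point, in m); z points along the fingers, y is the direction in which the jaws open and shut (so a half turn about z gives the same grasp; the last joint's range is limited). The gripper opens to 85 mm and grips with 20 to 120 N. Pads are 22 mm wide; open, the fingers measure 114 mm over their backs; the gripper's body (76 mm by 85 mm) begins 54 mm behind the grasp point. The pads swing forward as they close: fully open they stand 13 mm farther back than shut.
Start: joints at [-1.215, 0.091, 1.231, -0, 1.82, -0.057], TCP at [0.241, -0.55, 0.231] pointing down, gripper open.
Joint ranges: [-2.87, 2.87], [-0.86, 2.18], [0.17, 2.46], [-1.51, 4.65], [0.06, 2.69], [-2.65, 2.65]. Speed limits (rad/s): [2.57, 2.57, 3.01, 3.14, 3.14, 3.14].

### API

Orientations are given as a rotation vector (axis times angle).
In Python, from plant import arm, readout, capture, camera_info gives the robot as it stands. Calls block until the motion is done:
- arm.move_ptp(position, orientation): joint-space move of the TCP to a pose.
- arm.movel(position, speed=0.15, attitude=None, threshold=None): straight line of the TCP; attitude=None keeps the orientation; speed is the mean speed in m/s. With threshold (N) it stops when the force on the tool has changed by that much, and returns True; else False.
- arm.movej(angles): joint-space move.
- arm.grip(opening, grasp_force=None): opening from 0.0 (shut) to 1.0 (fully open); grasp_force is the grip in N (None keeps the last); returns when the fingers have stopped.
- arm.pause(seconds).
- arm.ik(position, orientation): joint angles nearest the present ones, or None.
- readout.get_obs(): the state.
- capture(name): name is "side" or "top" or "wrist"; returns (picture, depth): 400x640x3 uint8, blue, green, red; 400x640 float32, m along the optical axis (not along the pixel's ray), 0 where there is no reading.
- camera_info(name): a dict with "fx", "fy", "cx", "cy" (pixels), "view" (4x4, takes a point from world to camera coordinates); the wrist camera has in their place "mount" (4x4, takes a point from camera to tool coordinates, whose origin is the TCP and whose axes are the flange's). Camera axes: x right, y down, z forward; pixel columns grow to the right and rows downward; lengths in m; the calibration is good to about 2 mm. A picture is of the moment at which its call begins: read the wrist's pose just before it. camera_info takes no time and is no camera call.
A pose or a line that the arm cannot do raises arm.IKError and nothing moves.
- arm.hand_in(): hands the job in, once; it reports no verdict.
The state is a dict: "clock": time; "joints": joint angles; "joint_vel": joint speeds; "joint_efforts": joint torques, N m; "tool_pos": TCP position; "ee_rot": TCP orientation; "force": force on the tool from outside, world axes, zero at the start; "ft_torque": the same for the moment, N m; "grip_width": opening from 0.0 (shut) to 1.0 (fully open).
Only numpy, scipy, OpenCV 4.12 (cv2) and the standard library are available. Lean on these libraries where they do the work, as an engineer would, in place of code of your own. Each camera call takes 0.05 s, during which the arm holds its last target. There are 200 camera calls.

## Working session

There is one attempt and no reset: what is moved stays moved. The work goes in short steps, each a Python script; the robot and the scene stay as the last script left them, time stands still between calls to the robot, and variables do not carry over. Pictures are saved under pics/ and viewed, about 12 in all and at most 16, crops included, and the job is handed in when it is done.

```bash
ls; mkdir -p pics; python3 - <<'E'
from plant import arm, readout, capture, camera_info
import cv2,numpy as np
np.set_printoptions(precision=4,suppress=True)
for n in ("top","side"):
    p,d=capture(n); cv2.imwrite(f"pics/{n}0.png",p); np.save(f"pics/{n}0.npy",d)
    print(n,camera_info(n))
print(readout.get_obs())
E
```

```text
pics
top {'fx': 389.8104105983084, 'fy': 389.8104105983084, 'cx': 323.6332010181811, 'cy': 196.33900829613086, 'view': array([[ 0.0246, -0.9996,  0.0114, -0.0111],
       [-0.9964, -0.0254, -0.0813,  0.5454],
       [ 0.0815, -0.0093, -0.9966,  0.9219],
       [ 0.    ,  0.    ,  0.    ,  1.    ]])}
side {'fx': 373.5733108319693, 'fy': 373.5733108319693, 'cx': 320.26372814055355, 'cy': 193.06091861942048, 'view': array([[ 0.9129, -0.4079, -0.0145, -0.5318],
       [-0.2069, -0.4319, -0.8779,  0.1793],
       [ 0.3519,  0.8044, -0.4787,  0.5797],
       [ 0.    ,  0.    ,  0.    ,  1.    ]])}
{'clock': 0.1, 'joints': array([-1.2147,  0.0918,  1.2318, -0.    ,  1.8198, -0.0567]), 'joint_vel': array([-0.0009, -0.002 , -0.0012, -0.0008, -0.0003, -0.0004]), 'joint_efforts': array([  0.0038, -46.0219, -41.9219,  -0.    ,   0.0106,   0.    ]), 'tool_pos': array([ 0.2406, -0.5494,  0.2303]), 'ee_rot': array([-3.0732, -0.6435,  0.0004]), 'force': array([-0.6984, -0.4527,  0.3462]), 'ft_torque': array([-0.0557, -0.052 ,  0.0218]), 'grip_width': 0.9992091332966399}
```

View pics/top0.png

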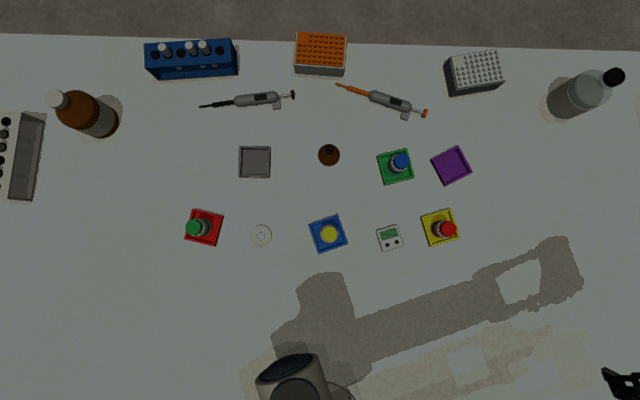

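View pics/side0.png

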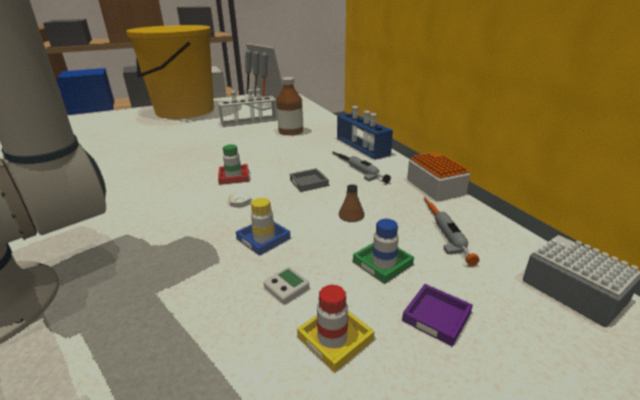

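The top view shows green bottle in the red holder (205,228), yellow in blue (328,234), blue in green (396,166) and red in yellow (440,228). The grey holder (255,162) is free, the flask is at (329,155), and the purple look-alike is at (451,165). It is a 4-cycle, so I will park green in grey, then move red, yellow, blue and green in turn.

```bash
cat > h.py <<'E'
from plant import arm, readout, capture, camera_info
import cv2,numpy as np
np.set_printoptions(precision=4,suppress=True)
HUE={'red':[(0,8),(172,180)],'blue':[(100,125)],'yellow':[(20,35)],'green':[(45,90)]}
def world(n,d):
    c=camera_info(n); v,u=np.mgrid[:400,:640]
    P=np.stack([(u-c['cx'])/c['fx']*d,(v-c['cy'])/c['fy']*d,d],-1)
    V=c['view']; return (P-V[:3,3])@V[:3,:3]
def masks(p):
    h,s,v=cv2.split(cv2.cvtColor(p,cv2.COLOR_BGR2HSV)); m={}
    for k,r in HUE.items():
        m[k]=sum(((h>=a)&(h<=b)) for a,b in r).astype(bool)&(s>110)&(v>40)
    m['grey']=(s<60)&(v<130)
    return m
def scene(n='top',say=True):
    p,d=capture(n); W=world(n,d); x,y,z=W[...,0],W[...,1],W[...,2]
    roi=(d>0)&(x>.25)&(x<.66)&(np.abs(y)<.45); B={};H={}
    for k,m in masks(p).items():
        if k!='grey':
            q=W[m&roi&(z>.074)&(z<.095)]
            if len(q)>5: B[k]=np.r_[(q[:,:2].min(0)+q[:,:2].max(0))/2,np.median(q[:,2]),len(q)]
        mm=(m&roi&(z>(.008 if k=='grey' else .0))&(z<.026)).astype(np.uint8)
        cn,L,S,_=cv2.connectedComponentsWithStats(mm,connectivity=8)
        if cn<2: continue
        i=1+S[1:,4].argmax(); q=W[(L==i)&(z>.012)][:,:2].astype(np.float32)
        r=cv2.minAreaRect(q*1000); H[k]=np.r_[np.array(r[0])/1000,r[1],r[2],len(q)]
    if say:
        for k in B: print('bottle',k,B[k])
        for k in H: print('holder',k,H[k])
    return B,H
E
python3 - <<'E'
from h import *
scene('top'); print(); scene('side')
p,d=capture('top'); W=world('top',d)
for u,v in [(160,300),(255,162),(255,147),(328,234),(451,165)]: print(u,v,W[v,u])
print(camera_info('wrist'))
E
```

```text
bottle red [  0.475   -0.2793   0.0849 187.    ]
bottle blue [  0.6276  -0.1717   0.0848 176.    ]
bottle yellow [  0.4611   0.1363   0.0847 184.    ]
bottle green [  0.5364   0.0596   0.0845 182.    ]
holder red [  0.4642   0.2914  76.4311  75.0152  77.5946 281.    ]
holder blue [  0.4552  -0.0095  75.0837  74.8816  20.0888 264.    ]
holder yellow [  0.4783  -0.2821  75.3428  76.9872  17.8025 305.    ]
holder green [  0.6251  -0.1714  74.9659  75.0358  15.3712 205.    ]
holder grey [  0.4498  -0.1594  54.8573  54.8695  18.9359 364.    ]

bottle red [  0.4741  -0.2818   0.0836 526.    ]
bottle blue [  0.6256  -0.1752   0.0833 257.    ]
bottle yellow [  0.4557  -0.0128   0.0828 207.    ]
bottle green [ 0.4644  0.2914  0.083  42.    ]
holder red [  0.4644   0.2907  81.6158  75.522   79.5804 147.    ]
holder blue [  0.4556  -0.0118  75.191   75.7183  21.2824 229.    ]
holder yellow [  0.4783  -0.284   76.1667  76.8919  17.5792 841.    ]
holder green [  0.619   -0.1756  63.0141  76.402   15.5091 296.    ]
holder grey [  0.6247   0.1729  78.3674  69.8369  89.7384 188.    ]
160 300 [0.2862 0.3911 0.0003]
255 162 [0.6279 0.1744 0.0059]
255 147 [0.6626 0.1735 0.0199]
328 234 [ 0.4559 -0.0087  0.0859]
451 165 [ 0.6339 -0.314   0.0022]
{'fx': 291.48908587376565, 'fy': 291.48908587376565, 'cx': 311.8209913010408, 'cy': 200.04552499295878, 'mount': array([[ 0.0004, -0.964 , -0.2659,  0.0678],
       [ 1.    ,  0.0004, -0.    ,  0.0001],
       [ 0.0001, -0.2659,  0.964 , -0.1428],
       [ 0.    ,  0.    ,  0.    ,  1.    ]])}
```

```bash
python3 - <<'E'
s=open('h.py').read()
s=s.replace("""            q=W[m&roi&(z>.074)&(z<.095)]
""","""            cn,L,S,_=cv2.connectedComponentsWithStats((m&roi&(z>.074)&(z<.095)).astype(np.uint8))
            q=W[L==1+S[1:,4].argmax()] if cn>1 else []
""").replace("(x<.66)","(x<.68)").replace("mm=(m&roi&","mm=(m&roi&((y>.05) if k=='grey' else True)&")
s+='''
Z=.024; UP=.17
def rv(xy):
    a=(np.arctan2(xy[1],xy[0])+np.pi/2)/2
    return np.pi*np.array([np.cos(a),np.sin(a),0])
def st(t):
    o=readout.get_obs(); print(t,'t%.1f'%o['clock'],o['tool_pos'],'F',o['force'],'g%.3f'%o['grip_width'])
def pick(xy):
    arm.grip(.85); arm.move_ptp([*xy,UP],rv(xy)); arm.movel([*xy,.10],.15)
    if arm.movel([*xy,Z],.06,threshold=12): st('CONTACT on descent'); raise SystemExit
    arm.grip(0,grasp_force=40); st('gripped')
    arm.movel([*xy,UP],.12); st('lifted')
def place(xy):
    arm.move_ptp([*xy,UP],rv(xy)); arm.movel([*xy,Z+.015],.12)
    arm.pause(.2); c=arm.movel([*xy,Z-.003],.015,threshold=4); st('set down contact=%s'%c)
    arm.grip(.85); arm.movel([*xy,UP],.12); st('left')
'''
open('h.py','w').write(s)
E
python3 - <<'E'
from h import *
B,H=scene()
for k in H:
    for z in (UP,Z): print(k,arm.ik([*H[k][:2],z],rv(H[k][:2])))
pick(B['green'][:2])
cv2.imwrite('pics/s1.png',capture('side')[0])
E
```

```text
bottle red [  0.475   -0.2791   0.0848 188.    ]
bottle blue [  0.6277  -0.1716   0.0849 176.    ]
bottle yellow [  0.4571  -0.01     0.0845 182.    ]
bottle green [  0.4642   0.2942   0.0847 182.    ]
holder red [  0.464    0.2915  76.7966  75.3251  77.5162 280.    ]
holder blue [  0.4553  -0.0092  74.6232  75.0468  20.7262 259.    ]
holder yellow [  0.4783  -0.2821  75.4844  77.1151  17.8098 298.    ]
holder green [  0.6251  -0.1714  74.752   75.3735  15.9437 244.    ]
holder grey [  0.6275   0.1761  76.7107  76.3644   1.0197 326.    ]
red [ 0.4988 -0.0528  1.4846 -0.      1.7098 -0.0621]
red [ 0.4988  0.0124  1.6821 -0.      1.4471 -0.0621]
blue [-0.095  -0.3074  1.7093 -0.      1.7397 -0.0747]
blue [-0.095  -0.2481  1.9217 -0.      1.468  -0.0747]
yellow [-0.5941 -0.033   1.4654 -0.      1.7092 -0.0613]
yellow [-0.5941  0.032   1.6622 -0.      1.4474 -0.0613]
green [-0.3201  0.2179  1.1992 -0.      1.7244 -0.0525]
green [-0.3201  0.2745  1.3945 -0.      1.4727 -0.0525]
grey [ 0.2213  0.2276  1.1882 -0.      1.7258 -0.0522]
grey [ 0.2213  0.2836  1.3836 -0.      1.4744 -0.0522]
gripped t6.1 [0.4645 0.2944 0.0245] F [-0.3734  0.2698  1.9192] g0.482
lifted t7.4 [0.4638 0.294  0.1688] F [-0.4948 -0.8552 -0.4812] g0.475
```

View pics/s1.png

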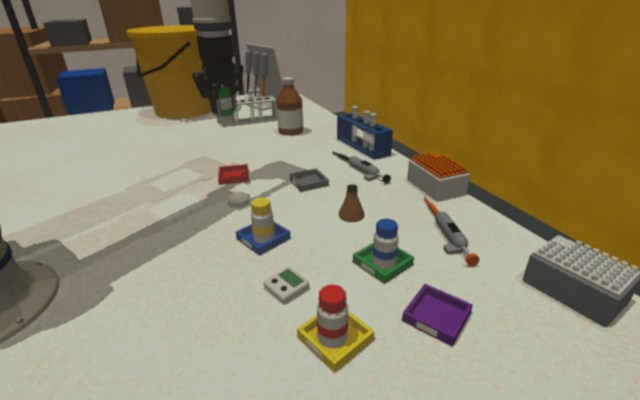

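The green bottle is held and hangs clear at about (226,105). The red holder at (234,174) is now empty. Next I will park it in grey and check.

```bash
python3 - <<'E'
from h import *
B,H=scene(say=False)
np.save('H.npy',H|{'grey':np.array([.6275,.1755])},allow_pickle=True)
place(np.array([.6275,.1755]))
cv2.imwrite('pics/s2.png',capture('side')[0][80:330,180:480])
E
```

```text
set down contact=True t10.7 [0.6274 0.1755 0.0246] F [-0.1688 -0.7837  3.9597] g0.482
left t12.5 [0.6271 0.1754 0.1686] F [-0.992  -0.5643  0.3736] g0.850
```

View pics/s2.png

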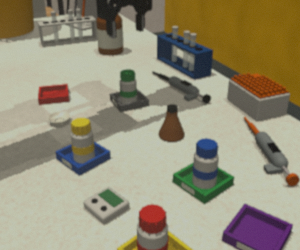

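The green bottle stands upright in the grey holder (crop 128,88), having touched down at its pick-up height. Continuing with red, then yellow and blue, with a top-view check after each.

```bash
cat > go.py <<'E'
from h import *
import sys
HO={'red':(.464,.2912),'blue':(.4554,-.0100),'yellow':(.4783,-.2825),'green':(.625,-.172)}
B0={'red':(.475,-.2798),'blue':(.6275,-.1725),'yellow':(.4567,-.0105),'green':(.6275,.1755)}
for k in sys.argv[1:]:
    print(k); pick(np.array(B0[k])); place(np.array(HO[k]))
    B,_=scene('side',False); print({q:B[q] for q in B})
cv2.imwrite('pics/s_%s.png'%k,capture('side')[0])
E
python3 go.py red
```

```text
red
gripped t16.9 [ 0.4752 -0.28    0.0245] F [0.4166 0.1129 2.5951] g0.479
lifted t18.3 [ 0.4746 -0.2796  0.1688] F [ 0.4011 -0.0215 -0.8326] g0.484
set down contact=True t22.7 [0.4639 0.2912 0.0245] F [0.7234 0.101  4.3389] g0.476
left t24.5 [0.4636 0.291  0.1688] F [ 0.0437  0.1184 -0.6007] g0.853
{'red': array([ 0.4644,  0.2887,  0.082 , 92.    ]), 'blue': array([  0.6259,  -0.1756,   0.0833, 260.    ]), 'yellow': array([  0.4563,  -0.0127,   0.0829, 213.    ]), 'green': array([ 0.6264,  0.1739,  0.0829, 61.    ])}
```

View pics/s_red.png

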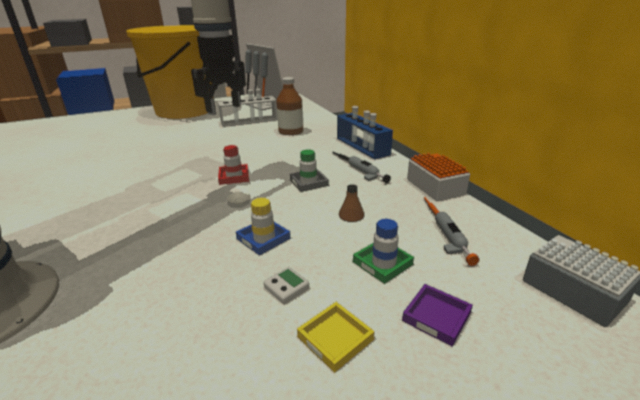

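Red stands in red (232,165), and the yellow holder (336,335) is empty.

```bash
python3 go.py yellow && python3 go.py blue
```

```text
yellow
gripped t28.4 [ 0.457  -0.0105  0.0245] F [0.1584 0.8002 2.7087] g0.480
lifted t29.7 [ 0.4563 -0.0105  0.1689] F [ 0.5096  0.0835 -0.4421] g0.481
set down contact=True t33.1 [ 0.4782 -0.2824  0.0245] F [-0.7799  0.0081  4.6886] g0.479
left t34.9 [ 0.4779 -0.2823  0.1688] F [-0.295  -0.9103 -0.7181] g0.852
{'red': array([ 0.4647,  0.2867,  0.0824, 96.    ]), 'blue': array([  0.6264,  -0.1757,   0.0833, 229.    ]), 'yellow': array([  0.4777,  -0.2841,   0.0835, 529.    ])}
blue
gripped t38.4 [ 0.6278 -0.1726  0.0246] F [-0.5829 -0.1566  2.1426] g0.482
lifted t39.8 [ 0.6271 -0.1724  0.1686] F [ 0.0739  0.2193 -1.8779] g0.478
set down contact=True t43.1 [ 0.4553 -0.01    0.0245] F [-0.6945  0.9754  4.8128] g0.484
left t44.9 [ 0.455 -0.01   0.169] F [ 1.0882 -0.188  -0.3726] g0.846
{'red': array([ 0.4758,  0.2845,  0.0826, 23.    ]), 'blue': array([  0.4552,  -0.0138,   0.0833, 111.    ]), 'yellow': array([  0.4781,  -0.2833,   0.0835, 534.    ]), 'green': array([ 0.6262,  0.1717,  0.0831, 58.    ])}
```

View pics/s_blue.png

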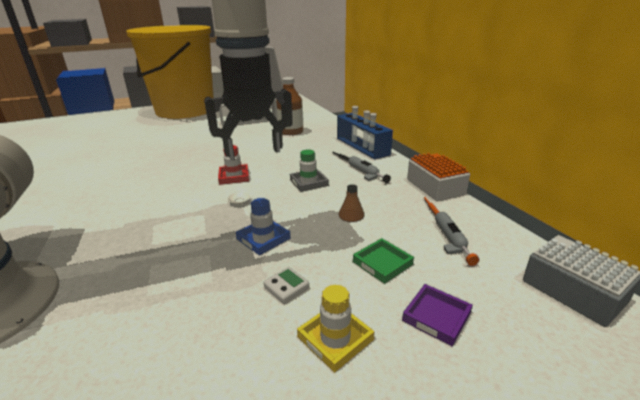

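Blue is in blue (262,225), yellow is in yellow (335,320) and the green holder (383,260) is empty. Green goes last, then the arm moves aside.

```bash
python3 go.py green && python3 - <<'E'
from h import *
o=np.array([-1.215,.091,1.231,0,1.82,-.057]); arm.movej(o); arm.pause(.5)
scene('top'); st('end')
a=capture('side')[0]; b=capture('top')[0]
cv2.imwrite('pics/fs.png',a); cv2.imwrite('pics/ft.png',b)
E
```

```text
green
gripped t48.6 [0.6278 0.1756 0.0246] F [-0.5861  0.3815  1.9172] g0.478
lifted t49.9 [0.6271 0.1754 0.1686] F [-0.8282  0.0649 -1.3737] g0.480
set down contact=True t53.6 [ 0.6249 -0.172   0.0246] F [0.753  0.1418 3.98  ] g0.476
left t55.4 [ 0.6246 -0.1719  0.1686] F [ 0.5944  0.0268 -0.0323] g0.849
{'red': array([ 0.464 ,  0.2887,  0.0819, 93.    ]), 'blue': array([  0.4552,  -0.0128,   0.0835, 125.    ]), 'yellow': array([  0.4781,  -0.2834,   0.0835, 542.    ]), 'green': array([  0.624 ,  -0.1747,   0.0835, 206.    ])}
bottle red [  0.4654   0.2901   0.0844 199.    ]
bottle blue [  0.4549  -0.011    0.0848 175.    ]
bottle yellow [  0.4773  -0.2822   0.0845 201.    ]
bottle green [  0.6251  -0.1711   0.0849 171.    ]
holder red [  0.4641   0.2917  76.888   75.3463  77.6608 299.    ]
holder blue [  0.4553  -0.0092  74.891   75.0493  20.7306 262.    ]
holder yellow [  0.4784  -0.2824  75.2184  77.1792  17.8053 295.    ]
holder green [  0.6252  -0.1714  75.3884  75.0669  15.4546 261.    ]
holder grey [  0.6275   0.1758  77.1012  76.4867   1.8398 332.    ]
end t58.0 [ 0.2405 -0.5495  0.2312] F [1.1789 0.2827 0.2283] g0.851
```

View pics/fs.png

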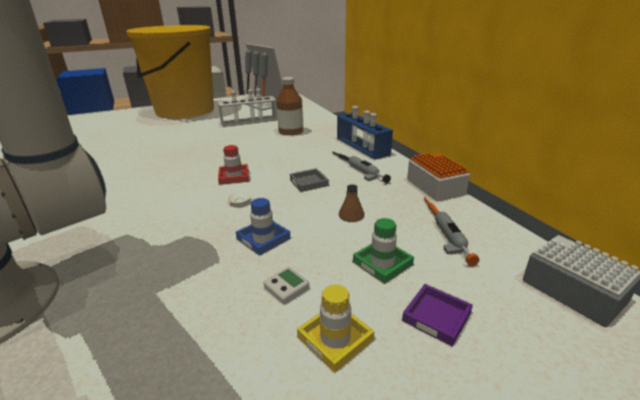

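View pics/ft.png

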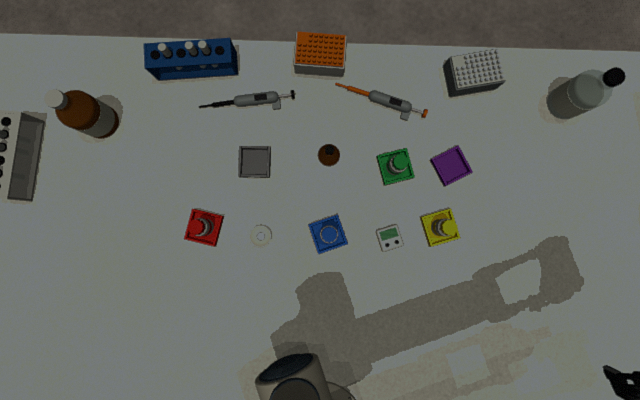

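All four bottles stand upright in matching holders: red (204,228), blue (328,234), yellow (440,228) and green (396,166). The grey holder is empty and the flask is still at (329,155).

```bash
python3 -c "
from plant import arm; arm.hand_in()"
```

```text
the job is handed in; nothing more can be done
```

All four bottles now stand upright in the holders that match their caps, and the job is handed in. I parked green in the grey holder, moved red, yellow and blue to their own holders, then moved green from grey to green. I lowered each bottle slowly until it touched the floor, about 4 N on the tool, before releasing it. The job took 58 s of the 128 s allowed.

Checks with the arm clear, from the top and side views:
- **Position:** the top view puts each cap within about 2 mm of its holder's centre.
- **Height:** cap tops are at 84–85 mm in the top view, where 84 mm is expected for a bottle on its holder floor.
- **Surroundings:** the flask appears at the same pixel as at the start, and the grey holder is empty.

**Disagreements:** the side camera read positions up to about 4 mm different from the top camera in y, and cap heights 1–2 mm lower. Two side-view readings were incomplete: one missed the green cap, and one read red about 1 cm off while the gripper was in front of it. The final views showed nothing wrong with either bottle.

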